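# Line up the sliding track deck and roll the toy engine across

### The job

On the wooden train board, slide the flush deck until its track lines up with the road the toy engine stands on; the deck has no handle, so press down on its top and drag it by friction. Then push the engine, on its wheels, straight across the deck onto the road opposite until the whole engine is clear of the deck, and let go of it, leaving the deck lined up. Do not lift or tip the engine, and leave the two wagons where they are.

Things in the scene. Friction and masses are not known exactly. Their poses are not given: they have to be found in the camera images.
- board: Fixed pale wooden train board, 490 (its x) by 424 mm (its y), flat on the table, turned up to 0.15 rad. Origin: centre of its underside, z up. Two banks, at its y below -66 and above +66 mm, each carry three straight parallel tracks (roads) along its y, centre lines at its x = -60, 0, +60 mm. The sliding deck lies between the banks. Engine and wagons stand on the -y bank, one per road.
- empty_bank (a point): On the empty +y bank: top of the middle road, at board x = 0, y = +130 mm, 24 mm above the table. Every track, here and on the other bank, is a 22 mm centre strip (top 24 mm above the table) with a groove 15 mm wide and 6 mm deep on each side, 11 to 26 mm off the centre line. Each road here ends at a buffer stop 34 mm high, face at board y = +201 mm.
- far_cover (a point): Top of the fixed brown cover at the board's far end: board x = +175 mm, y = 0, 34 mm above the table. It and a like cover at the near end (board x = -175) are 190 mm wide in board y and hide the deck's ends; only board x from -105 to +105 mm is open. A toy station 75 mm tall stands on the far cover, a wooden box 22 mm tall on the near one.
- deck (a joint): Place (m) of the sliding deck along board x: 0 with its track on board x = 0, positive towards board +x. It lines up with the roads at -0.060, 0 and +0.060; stops at +-0.068. Starts between the middle and +x roads. It stays where it is left; dragging takes about 2 N.
- deck_mid (a point): Middle of the deck's track, on top of its centre strip, level with the roads, 24 mm above the table. The deck is a flat wooden slab, 130 mm in board y and 346 mm in board x, flush with the roads, sliding along board x only. One track like the roads' runs across it along board y; beyond 26 mm either side of this point it is plain flat wood to press on.
- engine: Loose toy steam engine on turning wheels, about 0.2 kg, 96 mm long (its y, with couplings), 44 wide, 71 tall. Origin: mid-length, between the wheels' lowest points, which stand on the groove floors 18 mm above the table; z up, +y forward (chimney end), towards the empty bank. Stands on any one of the three roads. Rolls easily, under 1 N, and soon stops when let go.
- engine_rear (a point): Middle of the engine's flat upright rear cab wall, 44 mm behind the engine's origin and 51 mm above it. The wall is 40 mm wide and runs from 36 to 66 mm above the wheels' lowest points, the roof above it flush. Below it a 12 mm round coupling, 22 mm above those points, sticks out 4 mm.
- wagon_a: Bystander: tank wagon on wheels, 96 mm long (y), 42 wide, 72 tall; origin as the engine's. To be left in place.
- wagon_b: Bystander: open box wagon on wheels, 96 mm long (y), 42 wide, 56 tall; origin as the engine's. To be left in place.
There are look-alikes about, which are no part of the job. What is shaped like the engine but purple or turquoise is not meant.

How it is judged:
By the outcome, as a careful person would: the job done as asked, in the order asked, and still so for the second after the job is handed in, with the robot touching nothing.
It also fails if it takes over 48 s, if anything falls off the work surface, if the arm or the gripper's body presses on something with over 40 N, if the wrist force passes 120 N, or if a joint passes its speed limit or range.

### The arm

A 7-joint arm with a two-finger parallel gripper is mounted at the origin on the work surface. World frame = base frame: x ahead of the robot, y to its left, z up, the work surface at z = 0. Lengths are in m, angles in rad, forces in N, time in s.
With the tool pointing down it reaches from about 0.425 to 0.875 m from the base axis. Payload 4.7 kg.
Tool frame: the origin (TCP) lies between the finger pads; the fingertips stand 22 mm ahead of it and the grasp point (between the pads) lies 3 mm ahead of it; z points along the fingers, y is the line along which they close (so a half turn about z gives the same grasp; the last joint's range is limited). The gripper opens to 87 mm and grips with 3 to 60 N. Pads are 19 mm wide; open, the fingers measure 117 mm over their backs; the gripper's body (75 mm by 190 mm) begins 51 mm behind the grasp point.
Start: joints at [0.014, 0.321, -0.07, 1.45, 0.023, 1.371, -0.057], TCP at [0.65, -0, 0.217] pointing down, gripper open.
Joint ranges: [-2.86, 2.86], [-0.3, 2.09], [-1.38, 1.24], [0.06, 2.45], [-1.56, 4.7], [0.09, 2.05], [-2.69, 2.69]. Speed limits (rad/s): [2.57, 2.57, 3.14, 3.14, 3.14, 3.14, 3.14].

### API

Orientations are given as a rotation vector (axis times angle).
In Python, from bench import ctrl gives the robot as it stands. The module is installed in compiled form; this text tells all that it offers.
- The arm moves only by the tool send_rows, never from a script. Its argument "motion" is a list of rows, each an object with "claw": the opening, from -1 (shut) to 1 (fully open); "slide": the shift along the tool's x, y, z in mm, a list of three; "delta_rot": the turn, a rotation vector about the tool's x, y, z in rad, a list of three. In form: [{"claw": claw, "slide": [x, y, z], "delta_rot": [ax, ay, az]}, ...]. A call has 1 to 5 rows; each row is the pose to reach, as a shift and turn from the pose commanded when the call began, along the tool's axes at that moment; what a row does not reach only later rows make up. A row lasts 1/10 s, in which the tool goes at most 50 mm and 8.59 degrees, less where a joint would pass 70% of its speed; a pose out of reach is approached as far as the arm can. A call with a gripper value outside its range is refused whole. The fingers move at their own pace and stop on an object; "grip_force" is the grip in N (left out, the last holds). Time passes only in rows, so rows that repeat a pose let the fingers close. It gives the time, the measured TCP pose, the force, the opening and the grip force at its end, in the units of the state.
- ctrl.get_state(): the state, without advancing time (a new reading comes with each control period).
- ctrl.get_image(name): name is "scene" or "side" or "wrist"; returns a dict with "color" (480x640x3 uint8, blue, green, red), "fx", "fy", "cx", "cy" (pixels), "k1" (the pictures are not rectified: a ray, as slopes to the right and down, at radius r is drawn at 1 + k1 r^2 times it, then the intrinsics apply), "pose" (4x4, takes a point from camera to world coordinates). Camera axes: x right, y down, z forward; pixel columns grow to the right and rows downward; lengths in m; the calibration is good to about 2 mm. A picture is of the moment at which its call begins. There is no depth.
- ctrl.close_job(): hands the job in; it is judged then, once.
The state is a dict: "time": time; "joint_positions": joint angles; "qd": joint speeds; "joint_torque": joint torques, N m; "position": TCP position; "tool_rot": TCP orientation; "ft_force": force on the tool from outside, world axes, zero at the start; "torque": the same for the moment, N m; "grip_width": opening from 0.0 (shut) to 1.0 (fully open); "grip_force": force on a finger pad.
Only numpy, scipy, OpenCV 4.12 (cv2) and the standard library are available. Lean on these libraries where they do the work, as an engineer would, in place of code of your own. Each camera call takes 0.05 s, during which the arm holds its last target. There are 200 camera calls.

## Working session

There is one attempt and no reset: what is moved stays moved. The work goes in short steps, Python scripts to look and compute and a tool call to move; the robot and the scene stay as the last step left them, time stands still between calls to the robot, and variables do not carry over. Pictures are saved under pics/ and viewed, at most 10 in all, crops included, and the job is handed in when it is done.

Besides the shell and the picture viewer there is one more tool, called as a command line: name --argument value ..., lists and objects as JSON in quotes. send_rows: Moves the arm, as the interface text tells. Its arguments: {"type":"object","properties":{"motion":{"type":"array","items":{"type":"object","properties":{"claw":{"type":"number"},"slide":{"type":"array","items":{"type":"number"}},"delta_rot":{"type":"array","items":{"type":"number"}}}}},"grip_force":{"type":"number"}},"required":["motion"]}

```bash
mkdir -p pics; cat > h.py <<'E'
import numpy as np, cv2
from bench import ctrl
def ray(im,u,v):
    K=np.array([[im['fx'],0,im['cx']],[0,im['fy'],im['cy']],[0,0,1]])
    p=cv2.undistortPoints(np.array([[[u,v]]],float),K,np.array([im['k1'],0,0,0.]))[0,0]
    T=np.array(im['pose']); d=T[:3,:3]@np.array([p[0],p[1],1]); return T[:3,3],d/np.linalg.norm(d)
def onz(im,u,v,z):
    o,d=ray(im,u,v); return o+d*(z-o[2])/d[2]
def tri(a,b):
    (o1,d1),(o2,d2)=a,b
    A=np.stack([d1,-d2],1); s=np.linalg.lstsq(A,o2-o1,rcond=None)[0]
    p,q=o1+s[0]*d1,o2+s[1]*d2; return (p+q)/2,np.linalg.norm(p-q)
def proj(im,P):
    T=np.linalg.inv(np.array(im['pose'])); p=T[:3,:3]@np.asarray(P,float)+T[:3,3]; x,y=p[0]/p[2],p[1]/p[2]
    f=1+im['k1']*(x*x+y*y); return np.array([im['fx']*x*f+im['cx'],im['fy']*y*f+im['cy']])
E
python3 - <<'E'
from h import *
import pickle
d={}
for n in ['scene','side','wrist']:
    d[n]=ctrl.get_image(n); cv2.imwrite(f'pics/{n}0.png',d[n]['color'])
    print(n,np.round(d[n]['pose'],3).tolist(),d[n]['fx'],d[n]['k1'])
pickle.dump(d,open('im0.pkl','wb'))
s=ctrl.get_state();print(s)
E
```

```text
scene [[-0.351, 0.629, -0.694, 1.419], [0.936, 0.232, -0.263, 0.27], [-0.004, -0.742, -0.67, 0.867], [0.0, 0.0, 0.0, 1.0]] 597.5231053062181 0.028889512284699166
side [[0.904, -0.284, 0.318, 0.294], [-0.427, -0.622, 0.656, -0.657], [0.012, -0.729, -0.684, 0.709], [0.0, 0.0, 0.0, 1.0]] 504.4479951550275 0.0027816266699434446
wrist [[1.0, 0.001, -0.001, 0.648], [0.0, -0.957, -0.292, 0.081], [-0.001, 0.292, -0.957, 0.383], [0.0, 0.0, 0.0, 1.0]] 386.3863221442257 0.023922601332872034
{'time': 0.15, 'joint_positions': array([ 0.01409463,  0.32164949, -0.07011447,  1.45139111,  0.02259558,
        1.37080241, -0.05696593]), 'qd': array([-0.00093295, -0.00118651,  0.00043322, -0.00446709,  0.00137732,
       -0.0011111 , -0.0007894 ]), 'joint_torque': array([ 2.16972071e-04, -4.91794288e+01, -4.04079035e-01, -3.12878716e+01,
       -6.39387709e-02,  4.04033612e-02,  9.90178205e-05]), 'position': array([ 6.49573374e-01, -2.31962300e-05,  2.16316939e-01]), 'tool_rot': array([-2.22075678e+00, -2.22073690e+00,  1.70349711e-03]), 'ft_force': array([ 0.59558846, -0.01737179,  0.48803412]), 'torque': array([ 0.02722334, -0.02687821,  0.02331197]), 'grip_force': 0.0, 'grip_width': 1.0000227882863315}
```

View pics/scene0.png

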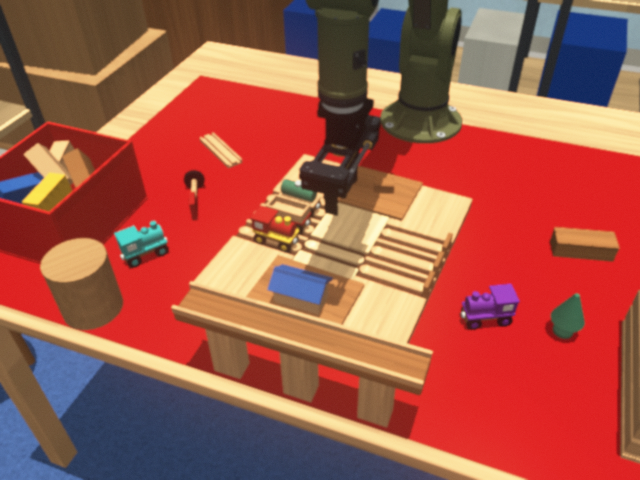

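View pics/side0.png

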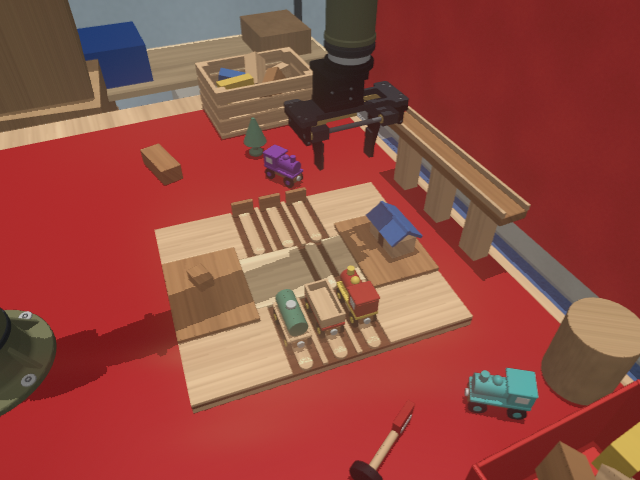

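View pics/wrist0.png

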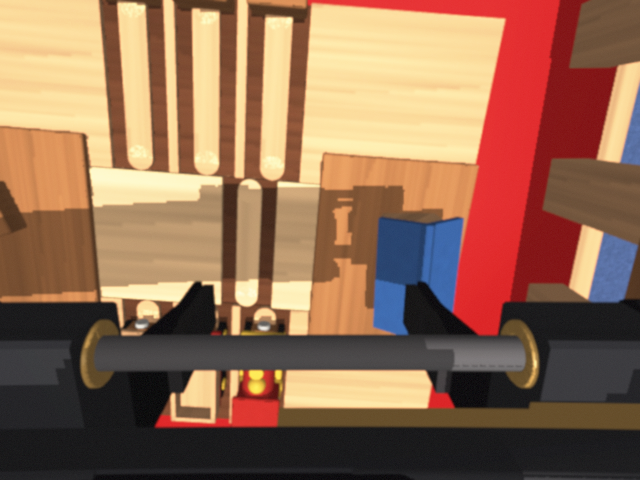

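The engine, red and yellow, is on the +x road: side view about (358,290), wrist view (258,390). The wrist view shows the roads at u≈137/207/275 and the deck track at u≈249, v 180–305, left of the +x road.

```bash
python3 - <<'E'
from h import *
import pickle
d=pickle.load(open('im0.pkl','rb')); im=d['wrist']
g=cv2.cvtColor(im['color'],cv2.COLOR_BGR2HSV)
for v in (40,80,120,145,200,235,270):
    r=cv2.GaussianBlur(im['color'],(3,3),0)[v,95:330,1].astype(int)
    dg=np.diff(r); e=[(i+95,int(dg[i])) for i in range(1,len(dg)-1) if abs(dg[i])>=14 and abs(dg[i])>=abs(dg[i-1]) and abs(dg[i])>abs(dg[i+1])]
    print(v,[(u,s,*np.round(onz(im,u+.5,v,.024)[:2]*1000,0).astype(int)) for u,s in e])
for n,(x,y,w,h) in {'side':(260,230,160,140),'scene':(230,160,160,120)}.items():
    c=cv2.resize(d[n]['color'][y:y+h,x:x+w],None,fx=4 if n=='scene' else 4,fy=4,interpolation=cv2.INTER_CUBIC); cv2.imwrite(f'pics/{n}_c.png',c)
a=cv2.imread('pics/side_c.png');b=cv2.imread('pics/scene_c.png')
m=np.zeros((560,1280,3),np.uint8);m[:560,:640]=a;m[:480,640:]=b
cv2.imwrite('pics/c.png',cv2.resize(m,(800,350)))
E
```

```text
40 [(101, -44, np.int64(475), np.int64(144)), (119, 47, np.int64(490), np.int64(144)), (146, -43, np.int64(512), np.int64(144)), (164, 46, np.int64(527), np.int64(145)), (174, -48, np.int64(535), np.int64(145)), (191, 52, np.int64(550), np.int64(145)), (219, -46, np.int64(573), np.int64(145)), (236, 53, np.int64(587), np.int64(145)), (246, -46, np.int64(595), np.int64(145)), (263, 46, np.int64(610), np.int64(145)), (291, -43, np.int64(633), np.int64(145)), (308, 49, np.int64(647), np.int64(145))]
80 [(105, -42, np.int64(473), np.int64(113)), (122, 51, np.int64(488), np.int64(114)), (148, -41, np.int64(510), np.int64(114)), (165, 48, np.int64(524), np.int64(114)), (175, -49, np.int64(533), np.int64(114)), (192, 50, np.int64(547), np.int64(114)), (218, -41, np.int64(570), np.int64(114)), (235, 47, np.int64(584), np.int64(114)), (245, -46, np.int64(593), np.int64(114)), (262, 50, np.int64(608), np.int64(114)), (288, -46, np.int64(630), np.int64(114)), (305, 51, np.int64(645), np.int64(114))]
120 [(108, -48, np.int64(471), np.int64(81)), (124, 42, np.int64(485), np.int64(81)), (150, -46,
[... 900 characters left out ...]
, np.int64(543), np.int64(10)), (222, -26, np.int64(566), np.int64(10)), (236, 36, np.int64(579), np.int64(10)), (261, -33, np.int64(603), np.int64(10)), (276, 33, np.int64(617), np.int64(10)), (318, -24, np.int64(657), np.int64(10))]
235 [(221, -30, np.int64(563), np.int64(-25)), (236, 32, np.int64(577), np.int64(-25)), (259, -33, np.int64(600), np.int64(-25)), (274, 30, np.int64(614), np.int64(-25)), (315, -20, np.int64(654), np.int64(-25))]
270 [(97, 29, np.int64(438), np.int64(-61)), (221, -31, np.int64(561), np.int64(-61)), (235, 31, np.int64(574), np.int64(-61)), (258, -33, np.int64(597), np.int64(-61)), (272, 31, np.int64(611), np.int64(-61)), (312, -22, np.int64(651), np.int64(-61))]
```

View pics/c.png

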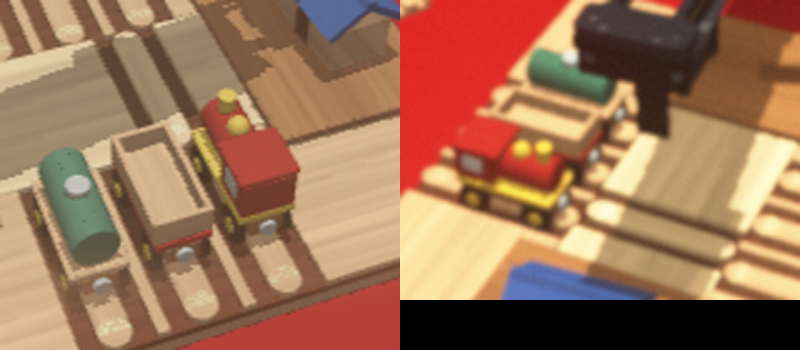

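The crop shows the cab roof: rear edge at about (352,305)–(380,298) in side, and (262,208)–(254,217) in scene. The engine's nose is just short of the deck.

```bash
python3 - <<'E'
from h import *
import pickle
d=pickle.load(open('im0.pkl','rb')); im=d['wrist']; s,c=d['side'],d['scene']
for n,a,b in [('rear-x',(352,304.8),(262,208)),('rear+x',(379.6,298),(253.6,217.2)),('front+x',(370.4,282.4),(272.4,221.2)),('front-x',(346.8,286.8),(279.2,210))]:
    p,e=tri(ray(s,*a),ray(c,*b)); print(n,np.round(p*1000,1),round(e*1000,1), 'side@.084',np.round(onz(s,*a,.084)*1000),'scene@.084',np.round(onz(c,*b,.084)*1000))
# red roof masks
for n in ('side','scene'):
    print(n)
# board frame: yaw from wrist road edges
L=[]
G=cv2.GaussianBlur(im['color'],(3,3),0)[...,1].astype(float)
def cen(v,u0):  # subpixel groove/strip edges near strip centre u0
    r=np.diff(G[v]); o=[]
    for lo,hi,sg in ((u0-24,u0-4,1),(u0+4,u0+24,-1)):
        w=np.clip(sg*r[lo:hi],0,None); k=w.argmax(); k0=slice(max(k-2,0),k+3); o.append((w[k0]*np.arange(lo,hi)[k0]).sum()/w[k0].sum()+.5)
    return np.mean(o)
def line(vs,us):
    P=np.array([onz(im,cen(v,u)+.0,v,.024)[:2] for v,u in zip(vs,us)]); return np.polyfit(P[:,1],P[:,0],1),P
vs=list(range(30,150,6))
for off in (-70,0,68):
    k,_=line(vs,[int(206+off+ (4 if off<0 else (-3 if off>0 else 0))*(v-80)/60) for v in vs]); print('road',off,k)
vd=list(range(200,290,6)); k,_=line(vd,[248]*len(vd)); print('deck',k)
for u in (120,160,285,300):
    r=np.diff(G[150:330,u]); o=np.argsort(-abs(r))[:6]; print(u,[(int(i)+150,int(r[i]),np.round(onz(im,u,i+150.5,.024)[:2]*1000)) for i in sorted(o)])
E
```

```text
rear-x [ 574.3 -197.9   77.5] 6.7 side@.084 [ 570. -200.   84.] scene@.084 [ 584. -196.   84.]
rear+x [ 617.  -202.1   82.4] 5.4 side@.084 [ 618. -206.   84.] scene@.084 [ 616. -199.   84.]
front+x [ 618.5 -162.7   83. ] 11.5 side@.084 [ 621. -169.   84.] scene@.084 [ 615. -159.   84.]
front-x [ 579.3 -160.6   84.5] 2.0 side@.084 [ 580. -161.   84.] scene@.084 [ 578. -160.   84.]
side
scene
road -70 [0.07585031 0.49005478]
road 0 [0.07662822 0.55006263]
road 68 [0.07532534 0.61031528]
deck [0.07610996 0.5904078 ]
120 [(167, 45, array([475.,  39.])), (168, 56, array([474.,  39.])), (169, 33, array([474.,  38.])), (204, -30, array([470.,   5.])), (285, 29, array([458., -78.])), (286, 30, array([458., -79.]))]
160 [(170, 42, array([511.,  37.])), (171, 57, array([511.,  36.])), (172, 39, array([510.,  35.])), (299, -46, array([496., -93.])), (300, -60, array([496., -94.])), (301, -38, array([496., -95.]))]
285 [(180, 46, array([625.,  28.])), (181, 57, array([625.,  27.])), (182, 34, array([625.,  26.])), (281, 31, array([623., -73.])), (308, -56, array([ 623., -103.])), (309, -55, array([ 623., -105.]))]
300 [(182, 22, array([639.,  26.])), (186, -29, array([639.,  22.])), (187, -22, array([639.,  21.])), (280, 30, array([639., -72.])), (281, 25, array([639., -73.])), (309, -26, array([ 638., -105.]))]
```

send_rows --motion '[{"claw":-1,"slide":[-10,-50,10],"delta_rot":[0,0,0.0758]},{"claw":-1,"slide":[-20,-95,40],"delta_rot":[0,0,0.0758]},{"claw":-1,"slide":[-23,-135,80],"delta_rot":[0,0,0.0758]},{"claw":-1,"slide":[-23,-152,125],"delta_rot":[0,0,0.0758]},{"claw":-1,"slide":[-23,-152,150],"delta_rot":[0,0,0.0758]}]' --grip_force 30

```text
time: 0.65
position: [0.4942, -0.0235, 0.065]
tool_rot: [-2.303, -2.134, 0.004]
ft_force: [0.4, 0.6, 0.1]
grip_width: 0.631
grip_force: 0.0
```

send_rows --motion '[{"claw":-1,"slide":[0,0,10],"delta_rot":[0,0,0]},{"claw":-1,"slide":[0,0,16],"delta_rot":[0,0,0]},{"claw":-1,"slide":[0,0,20],"delta_rot":[0,0,0]},{"claw":-1,"slide":[0,0,20],"delta_rot":[0,0,0]}]'

```text
time: 1.05
position: [0.4996, -0.023, 0.0481]
tool_rot: [2.303, 2.135, 0.002]
ft_force: [-0.1, 0.5, -0.1]
grip_width: 0.265
grip_force: 0.0
```

send_rows --motion '[{"claw":-1,"slide":[0,0,-1],"delta_rot":[0,0,0]},{"claw":-1,"slide":[0,0,-1],"delta_rot":[0,0,0]},{"claw":-1,"slide":[0,0,-1],"delta_rot":[0,0,0]},{"claw":-1,"slide":[0,0,0],"delta_rot":[0,0,0]},{"claw":-1,"slide":[0,0,2],"delta_rot":[0,0,0]}]'

```text
time: 1.55
position: [0.4982, -0.023, 0.0453]
tool_rot: [2.304, 2.135, 0.001]
ft_force: [0.4, 0.3, 0.2]
grip_width: 0.008
grip_force: 0.0
```

send_rows --motion '[{"claw":-1,"slide":[0,0,1],"delta_rot":[0,0,0]},{"claw":-1,"slide":[0,0,1],"delta_rot":[0,0,0]}]'

```text
time: 1.75
position: [0.4977, -0.023, 0.0439]
tool_rot: [-2.304, -2.136, 0.001]
ft_force: [0.6, -0.7, 0.0]
grip_width: 0.002
grip_force: 0.0
```

send_rows --motion '[{"claw":-1,"slide":[0,0,1],"delta_rot":[0,0,0]},{"claw":-1,"slide":[0,0,2],"delta_rot":[0,0,0]},{"claw":-1,"slide":[0,0,2],"delta_rot":[0,0,0]}]'

```text
time: 2.05
position: [0.4979, -0.023, 0.042]
tool_rot: [-2.304, -2.136, 0.0]
ft_force: [-0.5, 0.7, 0.3]
grip_width: 0.002
grip_force: 0.0
```

send_rows --motion '[{"claw":-1,"slide":[0,0,1],"delta_rot":[0,0,0]},{"claw":-1,"slide":[0,0,2],"delta_rot":[0,0,0]},{"claw":-1,"slide":[0,0,2],"delta_rot":[0,0,0]}]'

```text
time: 2.35
position: [0.4979, -0.023, 0.04]
tool_rot: [-2.304, -2.136, 0.0]
ft_force: [0.2, 0.0, 0.9]
grip_width: 0.007
grip_force: 0.0
```

```bash
python3 - <<'E'
from h import *
im=ctrl.get_image('side'); cv2.imwrite('pics/side1.png',cv2.resize(im['color'][150:400,130:430],None,fx=2.4,fy=2.4)); print(ctrl.get_state()['ft_force'],ctrl.get_state()['position'])
E
```

```text
[-0.10750698 -0.04625138 -0.17527831] [ 0.49792811 -0.0230565   0.04006623]
```

View pics/side1.png

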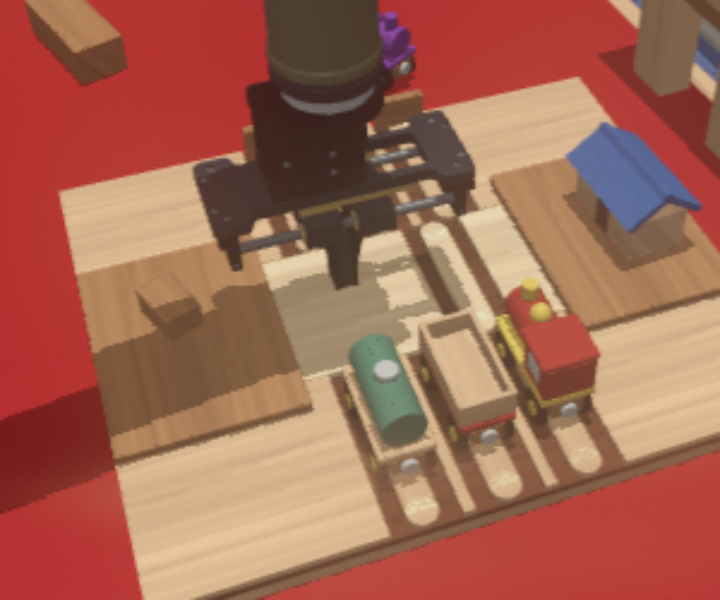

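The side view shows the closed fingers over the plain part of the deck at about (345,280), nearly touching. I'll keep descending.

send_rows --motion '[{"claw":-1,"slide":[0,0,1],"delta_rot":[0,0,0]},{"claw":-1,"slide":[0,0,2],"delta_rot":[0,0,0]},{"claw":-1,"slide":[0,0,2],"delta_rot":[0,0,0]}]'

```text
time: 2.7
position: [0.4979, -0.023, 0.038]
tool_rot: [-2.304, -2.136, 0.0]
ft_force: [0.3, 0.4, -0.0]
grip_width: 0.007
grip_force: 0.0
```

send_rows --motion '[{"claw":-1,"slide":[0,0,1],"delta_rot":[0,0,0]},{"claw":-1,"slide":[0,0,1],"delta_rot":[0,0,0]}]'

```text
time: 2.9
position: [0.4979, -0.023, 0.037]
tool_rot: [-2.304, -2.136, 0.0]
ft_force: [-0.2, 0.3, 0.2]
grip_width: 0.001
grip_force: 0.0
```

send_rows --motion '[{"claw":-1,"slide":[0,0,1],"delta_rot":[0,0,0]},{"claw":-1,"slide":[0,0,2],"delta_rot":[0,0,0]}]'

```text
time: 3.1
position: [0.4981, -0.023, 0.0351]
tool_rot: [2.304, 2.136, 0.0]
ft_force: [0.2, -0.0, -0.4]
grip_width: 0.006
grip_force: 0.0
```

```bash
python3 - <<'E'
from h import *
s=ctrl.get_state(); print(s['position'],s['ft_force'])
a=ctrl.get_image('side');b=ctrl.get_image('scene')
p=s['position']
m=[]
for im in (a,b):
    for z in (.0,.022): print(proj(im,p-[0,0,z]))
    u,v=proj(im,p-[0,0,.022]).astype(int); u0,v0=u-40,v-40
    c=cv2.resize(im['color'][v0:v0+80,u0:u0+80],(400,400),interpolation=cv2.INTER_CUBIC)
    for z in (.0,.022):
        q=(proj(im,p-[0,0,z])-[u0,v0])*5; cv2.circle(c,(int(q[0]),int(q[1])),3,(0,255,0),-1)
    m.append(c)
cv2.imwrite('pics/tip.png',np.hstack(m))
E
```

```text
[ 0.49809003 -0.02303569  0.03513942] [ 0.20166855 -0.04840148 -0.39082527]
[272.75766312 268.2213331 ]
[273.40970312 276.35301082]
[354.8118208  219.42291489]
[354.56980974 227.15507542]
```

View pics/tip.png

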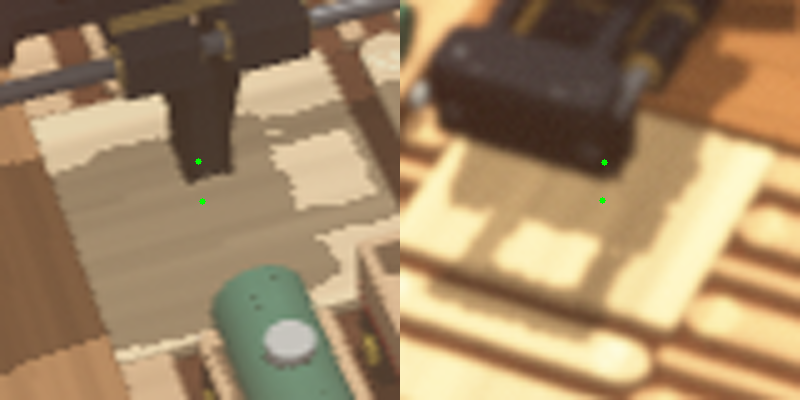

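The tip shows about 10–12 mm ahead of the TCP rather than 22 mm: side tip at crop (210,178), between the marks at 161 and 201. Contact should therefore come at about TCP z = 0.034.

send_rows --motion '[{"claw":-1,"slide":[0,0,1],"delta_rot":[0,0,0]},{"claw":-1,"slide":[0,0,1],"delta_rot":[0,0,0]}]'

```text
time: 3.4
position: [0.4979, -0.0231, 0.034]
tool_rot: [-2.304, -2.136, 0.0]
ft_force: [0.4, 0.2, -0.1]
grip_width: 0.004
grip_force: 0.0
```

send_rows --motion '[{"claw":-1,"slide":[0,0,1],"delta_rot":[0,0,0]},{"claw":-1,"slide":[0,0,1],"delta_rot":[0,0,0]}]'

```text
time: 3.6
position: [0.498, -0.023, 0.0331]
tool_rot: [-2.304, -2.136, 0.0]
ft_force: [0.6, 0.4, -0.6]
grip_width: 0.007
grip_force: 0.0
```

send_rows --motion '[{"claw":-1,"slide":[0,0,1],"delta_rot":[0,0,0]},{"claw":-1,"slide":[0,0,1],"delta_rot":[0,0,0]}]'

```text
time: 3.8
position: [0.4979, -0.0231, 0.032]
tool_rot: [-2.304, -2.136, 0.0]
ft_force: [-0.2, 0.2, -0.1]
grip_width: 0.007
grip_force: 0.0
```

send_rows --motion '[{"claw":-1,"slide":[0,0,1],"delta_rot":[0,0,0]},{"claw":-1,"slide":[0,0,1],"delta_rot":[0,0,0]}]'

```text
time: 4.0
position: [0.4979, -0.023, 0.031]
tool_rot: [-2.304, -2.136, 0.0]
ft_force: [1.1, 0.1, -0.5]
grip_width: 0.003
grip_force: 0.0
```

send_rows --motion '[{"claw":-1,"slide":[0,0,1],"delta_rot":[0,0,0]},{"claw":-1,"slide":[0,0,1],"delta_rot":[0,0,0]}]'

```text
time: 4.2
position: [0.4979, -0.023, 0.0301]
tool_rot: [-2.304, -2.136, 0.0]
ft_force: [0.4, -0.0, 0.4]
grip_width: 0.003
grip_force: 0.0
```

send_rows --motion '[{"claw":-1,"slide":[0,0,1],"delta_rot":[0,0,0]},{"claw":-1,"slide":[0,0,1],"delta_rot":[0,0,0]}]'

```text
time: 4.4
position: [0.4979, -0.023, 0.029]
tool_rot: [-2.304, -2.136, 0.0]
ft_force: [0.1, 0.4, 0.8]
grip_width: 0.006
grip_force: 0.0
```

send_rows --motion '[{"claw":-1,"slide":[0,0,1],"delta_rot":[0,0,0]},{"claw":-1,"slide":[0,0,1],"delta_rot":[0,0,0]}]'

```text
time: 4.6
position: [0.498, -0.023, 0.0281]
tool_rot: [-2.304, -2.136, 0.0]
ft_force: [0.7, -0.5, 0.1]
grip_width: 0.005
grip_force: 0.0
```

send_rows --motion '[{"claw":-1,"slide":[0,0,1],"delta_rot":[0,0,0]},{"claw":-1,"slide":[0,0,1],"delta_rot":[0,0,0]}]'

```text
time: 4.8
position: [0.4979, -0.023, 0.027]
tool_rot: [-2.304, -2.136, 0.0]
ft_force: [0.2, 0.6, 1.3]
grip_width: 0.005
grip_force: 0.0
```

```bash
python3 - <<'E'
from h import *
s=ctrl.get_state(); p=s['position']
im=ctrl.get_image('side')
g=im['color'].max(2)
for u in range(266,284,2): print(u,g[266:292,u])
# lowest dark pixel -> point on vertical plane at finger front face
for dv in (272,276,280,284):
  for off in (0,.0095):
    o,d=ray(im,274,dv); t=(p[1]-off-o[1])/d[1]; print(dv,off,np.round((o+t*d)*1000,1))
E
```

```text
266 [137 134 149 151 153 153 156 161 161 158 157 156 159 162 162 162 163 162
 158 158 159 159 164 166 164 162]
268 [ 67  68  72  81 107 122 157 160 160 157 156 158 161 162 162 162 163 160
 157 158 159 161 166 164 163 162]
270 [ 67  69  68  69  69  69  69  84  84 115 155 159 161 162 162 163 161 158
 158 159 159 163 166 163 161 161]
272 [ 71  71  71  71  71  71  72  71  71 116 157 160 162 162 162 163 160 157
 158 159 161 166 165 162 161 161]
274 [ 70  71  72  71  71  72  72  72 120 155 160 161 162 162 162 161 157 157
 159 159 164 165 164 161 161 161]
276 [ 71  71  72  71  72  73  73  73 148 157 161 162 162 162 162 159 157 159
 159 162 166 165 163 161 161 161]
278 [ 69  70  71  70  71  70  71  75 155 159 161 162 162 162 161 156 158 162
 168 166 165 163 161 161 161 163]
280 [146 149 156 155 149 148 145 149 158 161 162 162 162 162 159 157 159 167
 170 167 165 162 161 161 153 139]
282 [154 160 163 162 161 159 156 157 159 161 162 162 162 161 157 159 163 169
 168 166 164 162 161 161 144 143]
272 0 [499.9 -23.   24.2]
272 0.0095 [496.8 -32.5  34.5]
276 0 [499.3 -23.   13.6]
276 0.0095 [496.2 -32.5  24. ]
280 0 [498.7 -23.    2.8]
280 0.0095 [495.6 -32.5  13.4]
284 0 [498.  -23.   -8.2]
284 0.0095 [495.  -32.5   2.6]
```

The tip is really about level with the TCP: the numeric edge at row 274.5 gives tip z ≈ 27 mm. The deck is about 3 mm further down.

send_rows --motion '[{"claw":-1,"slide":[0,0,2],"delta_rot":[0,0,0]},{"claw":-1,"slide":[0,0,2],"delta_rot":[0,0,0]}]'

```text
time: 5.05
position: [0.4979, -0.023, 0.0249]
tool_rot: [-2.304, -2.136, 0.0]
ft_force: [-0.2, 0.6, 0.3]
grip_width: 0.007
grip_force: 0.0
```

send_rows --motion '[{"claw":-1,"slide":[0,0,1],"delta_rot":[0,0,0]},{"claw":-1,"slide":[0,0,1],"delta_rot":[0,0,0]}]'

```text
time: 5.25
position: [0.4979, -0.023, 0.024]
tool_rot: [-2.304, -2.136, 0.0]
ft_force: [0.5, -0.0, -0.5]
grip_width: 0.003
grip_force: 0.0
```

send_rows --motion '[{"claw":-1,"slide":[0,0,1],"delta_rot":[0,0,0]},{"claw":-1,"slide":[0,0,1],"delta_rot":[0,0,0]}]'

```text
time: 5.45
position: [0.498, -0.023, 0.0231]
tool_rot: [-2.304, -2.136, 0.0]
ft_force: [-0.2, 0.7, 0.2]
grip_width: 0.003
grip_force: 0.0
```

send_rows --motion '[{"claw":-1,"slide":[0,0,1],"delta_rot":[0,0,0]},{"claw":-1,"slide":[0,0,1],"delta_rot":[0,0,0]}]'

```text
time: 5.65
position: [0.498, -0.0231, 0.0221]
tool_rot: [-2.304, -2.136, 0.0]
ft_force: [0.4, -1.0, 0.9]
grip_width: 0.004
grip_force: 0.0
```

send_rows --motion '[{"claw":-1,"slide":[0,0,1],"delta_rot":[0,0,0]},{"claw":-1,"slide":[0,0,1],"delta_rot":[0,0,0]}]'

```text
time: 5.85
position: [0.4979, -0.023, 0.021]
tool_rot: [-2.304, -2.136, 0.0]
ft_force: [0.5, -0.2, 0.2]
grip_width: 0.002
grip_force: 0.0
```

send_rows --motion '[{"claw":-1,"slide":[0,0,1],"delta_rot":[0,0,0]},{"claw":-1,"slide":[0,0,1],"delta_rot":[0,0,0]}]'

```text
time: 6.05
position: [0.4979, -0.023, 0.02]
tool_rot: [-2.304, -2.136, 0.0]
ft_force: [0.4, -0.6, -0.4]
grip_width: 0.007
grip_force: 0.0
```

```bash
python3 - <<'E'
from h import *
s=ctrl.get_state(); p=s['position'];print(p,s['ft_force'])
m=[]
for n in ('side','scene'):
    im=ctrl.get_image(n)
    u,v=proj(im,p).astype(int); u0,v0=u-40,v-50
    m.append(cv2.resize(im['color'][v0:v0+80,u0:u0+80],(400,400),interpolation=cv2.INTER_CUBIC)); print(n,u0,v0)
cv2.imwrite('pics/tip2.png',np.hstack(m))
E
```

```text
[ 0.49791524 -0.02304755  0.02003746] [ 0.44105514 -0.56918444 -0.40217961]
side 233 223
scene 314 174
```

View pics/tip2.png

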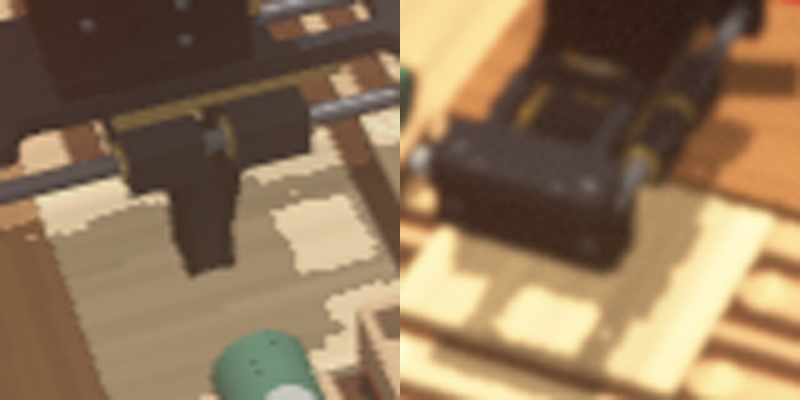

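The side view puts the tip at about image (275,277), still on or above the deck, with no force yet. I'll keep descending in small steps.

send_rows --motion '[{"claw":-1,"slide":[0,0,1],"delta_rot":[0,0,0]},{"claw":-1,"slide":[0,0,1.5],"delta_rot":[0,0,0]}]'

```text
time: 6.35
position: [0.4982, -0.0231, 0.019]
tool_rot: [2.304, 2.136, 0.0]
ft_force: [-2.2, -0.4, 5.7]
grip_width: 0.002
grip_force: 3.1
```

send_rows --motion '[{"claw":-1,"slide":[0,0,1],"delta_rot":[0,0,0]},{"claw":-1,"slide":[0,0,1.5],"delta_rot":[0,0,0]}]'

```text
time: 6.55
position: [0.4997, -0.0232, 0.019]
tool_rot: [2.302, 2.134, 0.003]
ft_force: [-1.3, -0.6, 12.1]
grip_width: 0.002
grip_force: 6.1
```

send_rows --motion '[{"claw":-1,"slide":[0,0,1],"delta_rot":[0,0,0]},{"claw":-1,"slide":[0,0,1],"delta_rot":[0,0,0]}]'

```text
time: 6.75
position: [0.501, -0.0232, 0.0189]
tool_rot: [2.301, 2.133, 0.006]
ft_force: [-1.0, 0.1, 13.8]
grip_width: 0.005
grip_force: 6.7
```

send_rows --motion '[{"claw":-1,"slide":[0,3,0],"delta_rot":[0,0,0]},{"claw":-1,"slide":[0,6,0],"delta_rot":[0,0,0]},{"claw":-1,"slide":[0,9,0],"delta_rot":[0,0,0]},{"claw":-1,"slide":[0,12,0],"delta_rot":[0,0,0]}]'

```text
time: 7.15
position: [0.5127, -0.0241, 0.0189]
tool_rot: [2.301, 2.133, 0.005]
ft_force: [-0.9, -0.2, 13.5]
grip_width: 0.006
grip_force: 7.0
```

```bash
cat > deck.py <<'E'
from h import *
import sys
# deck track strip centre relative to the +x road line, in board x (mm), from side camera scan rows
B0=np.array([.5475,-.032]); ex=np.array([.9971,-.0757]); ey=np.array([.0757,.9971])
def deckoff(im,ys=(-.055,-.045,-.035,.035,.045,.055)):
    out=[]
    g=cv2.GaussianBlur(im['color'],(3,3),0)[...,1].astype(np.float32)
    for y in ys:
        xs=np.arange(.0,.105,.0005)
        P=[proj(im,[*(B0+ex*x+ey*y),.024]) for x in xs]
        pr=np.array([cv2.getRectSubPix(g,(1,1),(float(a),float(b)))[0,0] for a,b in P]); dp=np.gradient(cv2.GaussianBlur(pr[None],(9,1),0)[0])
        up=[i for i in range(2,len(xs)-2) if dp[i]>1.0 and dp[i]==dp[i-2:i+3].max()]; dn=[i for i in range(2,len(xs)-2) if dp[i]<-1.0 and dp[i]==dp[i-2:i+3].min()]
        out.append([float(round(1000*(xs[i]+xs[j])/2,1)) for i in up for j in dn if .018<xs[j]-xs[i]<.027])
    return out
E
python3 - <<'E'
from deck import *
import pickle
d=pickle.load(open('im0.pkl','rb'))
for n in ('side','scene','wrist'): print('start',n,deckoff(d[n]))
for n in ('side','scene','wrist'): print(n,deckoff(ctrl.get_image(n)))
s=ctrl.get_state(); print(s['position'],s['ft_force'])
im=ctrl.get_image('wrist'); cv2.imwrite('pics/w2.png',im['color'])
E
```

```text
start side [[48.5, 93.2], [40.2, 53.0, 91.5], [40.5, 94.0], [40.2], [40.2], [40.8]]
start scene [[46.5], [46.8], [48.0, 92.0], [48.0], [47.5], [45.2, 47.0]]
start wrist [[40.0], [40.2], [40.2, 93.2], [40.5], [40.5], [40.2]]
side [[53.5, 93.5], [55.0, 91.8], [55.0, 94.0], [55.3, 91.8], [55.3, 93.2], [37.8, 55.5, 65.2]]
scene [[61.8], [62.2], [62.5], [62.2], [62.0], [61.2]]
wrist [[55.8, 90.2, 92.2], [44.5, 48.2, 55.0, 90.2, 92.2], [55.2, 92.2], [53.5, 55.0, 64.2, 90.0, 92.0], [55.0, 57.0, 90.2, 92.2], [55.0]]
[ 0.51326682 -0.02418439  0.0189452 ] [-0.40140278 -0.14176766 13.19552875]
```

View pics/w2.png

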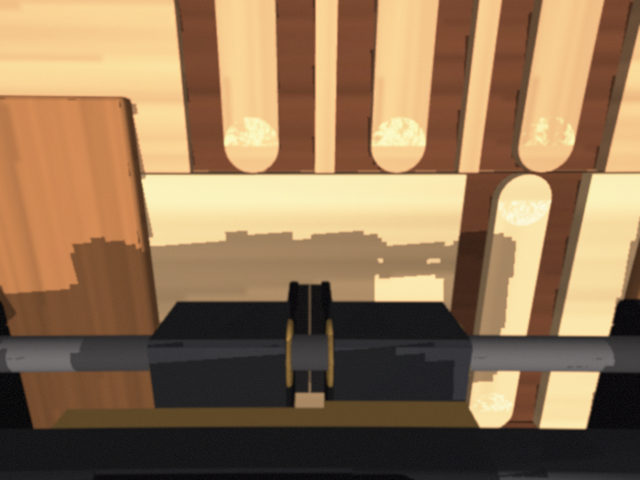

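The wrist view shows the deck track at u≈520 against the +x road at u≈547, so it has a few millimetres to go. Image tracking gives 55.1 mm, and the deck follows the tool 1:1.

send_rows --motion '[{"claw":-1,"slide":[0,2,0],"delta_rot":[0,0,0]},{"claw":-1,"slide":[0,4,0],"delta_rot":[0,0,0]},{"claw":-1,"slide":[0,5,0],"delta_rot":[0,0,0]},{"claw":-1,"slide":[0,5,0],"delta_rot":[0,0,0]}]'

```text
time: 7.75
position: [0.5179, -0.0245, 0.019]
tool_rot: [2.301, 2.133, 0.006]
ft_force: [-0.2, 0.0, 13.2]
grip_width: 0.01
grip_force: 6.6
```

```bash
cat > m.py <<'E'
from deck import *
for n in ('side','wrist'):
    im=ctrl.get_image(n); print(n,deckoff(im),'road',deckoff(im,(.08,.09,.1,.11)))
s=ctrl.get_state(); print(s['position'],s['ft_force'],s['joint_positions'])
E
python3 m.py
```

```text
side [[93.0], [91.5], [60.0, 94.0], [60.0], [60.8], [44.8, 61.8, 71.8]] road [[63.0], [], [], [60.8]]
wrist [[60.5, 92.8, 94.5], [54.0, 59.8, 92.5, 94.5], [59.8, 92.5, 94.5], [58.5, 59.8, 92.2], [59.8, 92.8, 94.5], [59.8, 92.5, 94.5]] road [[18.5, 20.8, 60.0, 62.0], [35.2, 60.0, 61.8], [60.0, 62.0, 66.2], [60.0]]
[ 0.51785656 -0.02451661  0.01893249] [-0.99860048 -1.37223934 12.73027517] [ 0.04891927  0.23470128 -0.05844806  1.98850098  0.01766055  0.91327769
 -0.09449789]
```

send_rows --motion '[{"claw":-1,"slide":[0,1,-1],"delta_rot":[0,0,0]},{"claw":-1,"slide":[0,1.7,-2],"delta_rot":[0,0,0]},{"claw":-1,"slide":[0,2.5,-3],"delta_rot":[0,0,0]},{"claw":-1,"slide":[0,3,-6],"delta_rot":[0,0,0]},{"claw":-1,"slide":[0,3,-20],"delta_rot":[0,0,0]}]'

```text
time: 8.35
position: [0.5161, -0.0245, 0.0349]
tool_rot: [-2.302, -2.134, 0.005]
ft_force: [0.3, -0.9, -0.1]
grip_width: 0.007
grip_force: 0.0
```

```bash
python3 m.py
```

```text
side [[93.5], [91.5], [22.5, 25.5, 60.0, 94.0], [60.0], [60.5], [60.8]] road [[], [60.8], [61.3, 71.8], []]
wrist [[94.5], [94.5], [], [22.8, 58.8, 59.8, 92.8, 94.5], [59.8, 94.5], [59.8, 92.8, 94.5]] road [[17.5, 60.0], [35.2, 59.8, 62.0], [60.0, 62.0], [60.0]]
[ 0.51940977 -0.02454354  0.03809806] [-0.26238181 -0.52841594  0.32966673] [ 0.04949584  0.21295887 -0.05858117  1.96938482  0.01526681  0.95649109
 -0.09234634]
```

The deck is aligned and released: wrist reads 59.8 against the road at 60.0. Next I'll raise, yaw 90° so the body clears the station, and go behind the engine.

send_rows --motion '[{"claw":-1,"slide":[0,0,-45],"delta_rot":[0,0,-0.14]},{"claw":-1,"slide":[0,0,-85],"delta_rot":[0,0,-0.28]},{"claw":-1,"slide":[-20,20,-90],"delta_rot":[0,0,-0.42]},{"claw":-1,"slide":[-50,40,-90],"delta_rot":[0,0,-0.56]},{"claw":-1,"slide":[-80,60,-90],"delta_rot":[0,0,-0.7]}]'

```text
time: 8.95
position: [0.5728, -0.1094, 0.1274]
tool_rot: [1.421, 2.8, 0.001]
ft_force: [0.3, 0.3, -0.9]
grip_width: 0.005
grip_force: 0.0
```

```bash
cat > t.py <<'E'
import sys
from deck import *
from scipy.spatial.transform import Rotation as R
s=ctrl.get_state(); p=s['position']; Rt=R.from_rotvec(s['tool_rot']).as_matrix()
tgt=np.array([*(B0+ex*float(sys.argv[1])+ey*float(sys.argv[2])),float(sys.argv[3])])
d=(p[:2]-B0); print('pos',p,'board',np.round([d@ex*1000,d@ey*1000],1),'f',s['ft_force'])
print('slide mm',np.round(Rt.T@(tgt-p)*1000,1))
Rg=np.array([[ex[0],-ey[0],0],[ex[1],-ey[1],0],[0,0,-1]])  # tool x->+ex, y->-ey
print('turn',np.round(R.from_matrix(Rt.T@Rg).as_rotvec(),3),'q',np.round(s['joint_positions'],2))
E
python3 t.py 0.060 -0.200 0.125
```

```text
pos [ 0.57284113 -0.10939479  0.12738147] board [ 31.1 -75.3] f [ 0.31092561  0.32403884 -0.88885818]
slide mm [-113.6  -59.1    2.5]
turn [ 3.000e-03 -1.000e-03  2.278e+00] q [ 0.19  0.24 -0.05  1.74  0.01  1.16  0.76]
```

send_rows --motion '[{"claw":-1,"slide":[-35,-18,0],"delta_rot":[0,0,-0.14]},{"claw":-1,"slide":[-70,-36,0],"delta_rot":[0,0,-0.28]},{"claw":-1,"slide":[-100,-52,0],"delta_rot":[0,0,-0.42]},{"claw":-1,"slide":[-113.6,-59,0],"delta_rot":[0,0,-0.56]},{"claw":-1,"slide":[-113.6,-59,0],"delta_rot":[0,0,-0.7]}]'

```text
time: 9.45
position: [0.5895, -0.24, 0.126]
tool_rot: [-0.386, -3.118, 0.003]
ft_force: [1.1, 0.7, -0.1]
grip_width: 0.004
grip_force: 0.0
```

send_rows --motion '[{"claw":-1,"slide":[0,0,0],"delta_rot":[0,0,-0.14]},{"claw":-1,"slide":[0,0,0],"delta_rot":[0,0,-0.164]},{"claw":-1,"slide":[0,0,0],"delta_rot":[0,0,-0.164]}]'

```text
time: 9.75
position: [0.5902, -0.2354, 0.1262]
tool_rot: [0.133, 3.139, 0.0]
ft_force: [0.1, 0.3, 0.2]
grip_width: 0.002
grip_force: 0.0
```

```bash
python3 t.py 0.060 -0.200 0.065; python3 - <<'E'
from deck import *
S=ctrl.get_image('side');C=ctrl.get_image('scene')
for n,im in (('side',S),('scene',C)):
    h=cv2.cvtColor(im['color'],cv2.COLOR_BGR2HSV); 
    P=np.array([onz(im,0,0,.08)]) 
    m=((h[...,0]<6)|(h[...,0]>174))&(h[...,1]>150)
    c=proj(im,[*(B0+ex*.06-ey*.145),.084]); r=np.zeros_like(m); r[int(c[1])-30:int(c[1])+30,int(c[0])-35:int(c[0])+35]=1
    print(n,c,(m&r).sum())
cv2.imwrite('pics/s3.png',cv2.resize(S['color'][230:380,260:460],(800,600)))
E
```

```text
pos [ 0.59023393 -0.2354362   0.12622572] board [  58.  -199.6] f [0.08315798 0.25637544 0.17655329]
slide mm [-2.  -0.4 61.2]
turn [ 0.    -0.     3.133] q [ 0.42  0.35 -0.1   1.6   0.04  1.19  1.8 ]
side [361.06812042 291.86548353] 644
scene [266.08402412 213.20282848] 1952
```

View pics/s3.png

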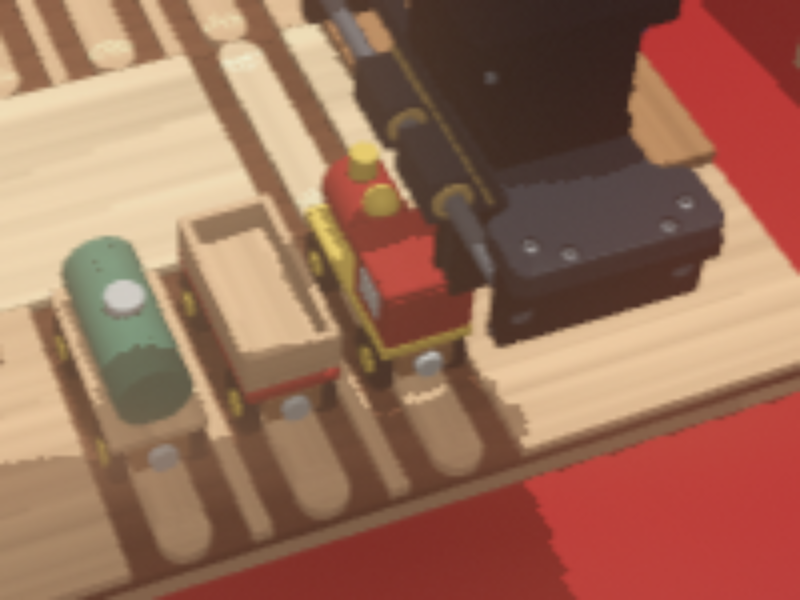

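```bash
python3 - <<'E'
from deck import *
im=ctrl.get_image('side'); p=ctrl.get_state()['position']
for dz in (.045,.005,-.022): print(dz,proj(im,p+[0,0,dz]), (proj(im,p+[0,0,dz])-[260,230])*4)
h=cv2.cvtColor(im['color'],cv2.COLOR_BGR2HSV)
for z in (.131,.128): print('seen tip ->',z,onz(im,374,301,z))
for r in range(284,316,2): print(r,im['color'][r,362:384].max(1))
E
```

```text
0.045 [378.85222951 278.43376042] [475.40891802 193.7350417 ]
0.005 [376.54471833 296.53647855] [466.1788733  266.14591419]
-0.022 [375.07830442 308.04246191] [460.31321769 312.16984763]
seen tip -> 0.131 [ 0.58254754 -0.24126044  0.131     ]
seen tip -> 0.128 [ 0.58404687 -0.23910212  0.128     ]
284 [133 133 134 113  85  77  77  84  92  96  90  90  94  96  96  95  93  77
  69  68  71  82]
286 [134 134 133 132 132 121 113  87  72  74  75  78  88  94  94  97  95  93
  79  77  84  87]
288 [135 135 135 134 135 133 110  81  73  74  75  72  76  87  92  95  96  95
  95  80  80  87]
290 [189 189 189 189 189 188 137  76  74  73  75  73  71  74  85  92  94  97
  92  78  73  73]
292 [189 189 189 189 190 189 136  73  74  75  74  72  72  72  73  85 104 118
 125  96  73  74]
294 [190 189 188 189 189 172 117  73  75  75  73  73  71  72  72  72  84 102
 117 124  95  73]
296 [189 189 190 190 190 189 135  74  75  75  73  72  73  72  72  72  72  78
  98 113 104  87]
298 [191 190 190 190 190 189 190 190 155  98  74  72  72  73  72  71  72  71
  76  87  93  81]
300 [191 191 190 190 189 187 182 178 171 133  86  73  73  73  72  72  72  72
  71  75  81  76]
302 [180 173 161 146 129 123 120 144 156 121  80  73  73  72  73  84 106 200
 217 215 177 106]
304 [128 128 122 118 115 116 114 113 113 113 112 112 112 114 114 114 174 209
 219 222 170  85]
306 [115 114 114 114 114 113 112 112 112 113 112 114 113 114 113 113 204 223
 223 222 162  74]
308 [115 115 114 114 113 113 112 112 113 114 114 114 113 114 113 133 203 218
 217 198 133  73]
310 [115 114 113 113 113 112 112 113 114 114 113 113 113 113 112 162 209 219
 217 179 107  74]
312 [113 113 113 112 113 112 112 113 113 117 132 133 154 159 152 158 205 217
 217 177 110  78]
314 [113 112 114 132 137 155 161 155 149 144 141 142 118  97 194 213 215 216
 217 218 180 107]
```

The gripper is centred behind the engine, with the finger tip at side (374,302), matching the TCP. I'll descend to wall height.

send_rows --motion '[{"claw":-1,"slide":[-2,0,25],"delta_rot":[0,0,0]},{"claw":-1,"slide":[-2,0,50],"delta_rot":[0,0,0]},{"claw":-1,"slide":[-2,0,66],"delta_rot":[0,0,0]},{"claw":-1,"slide":[-2,0,66],"delta_rot":[0,0,0]}]'

```text
time: 10.3
position: [0.5902, -0.2348, 0.0573]
tool_rot: [-0.13, -3.134, -0.002]
ft_force: [-0.3, 1.6, -0.9]
grip_width: 0.009
grip_force: 0.0
```

send_rows --motion '[{"claw":-1,"slide":[0,5,0],"delta_rot":[0,0,0]},{"claw":-1,"slide":[0,10,0],"delta_rot":[0,0,0]},{"claw":-1,"slide":[0,15,0],"delta_rot":[0,0,0]},{"claw":-1,"slide":[0,20,0],"delta_rot":[0,0,0]},{"claw":-1,"slide":[0,25,0],"delta_rot":[0,0,0]}]'

```text
time: 10.8
position: [0.5948, -0.2103, 0.0609]
tool_rot: [0.129, 3.138, -0.001]
ft_force: [0.7, -0.6, 0.5]
grip_width: 0.003
grip_force: 0.1
```

```bash
cat > e.py <<'E'
from deck import *
# yellow chimney/dome and red roof centroids -> board coords at nominal heights
for n in ('side','scene'):
    im=ctrl.get_image(n); h=cv2.cvtColor(im['color'],cv2.COLOR_BGR2HSV)
    m=((h[...,0]<6)|(h[...,0]>174))&(h[...,1]>150)&(h[...,2]>60)
    # restrict: pixels whose ray at z=.07 lands on the +x road strip of the board
    ys,xs=np.nonzero(m); k=[]
    for u,v in zip(xs,ys):
        if not(150<u<450 and 120<v<340): continue
        d=onz(im,u,v,.07)[:2]-B0; k.append((d@ex,d@ey))
    k=np.array(k); k=k[(abs(k[:,0]-.06)<.04)&(abs(k[:,1])<.2)]
    print(n,len(k),np.round(np.percentile(k,[2,50,98],axis=0)*1000,1).tolist())
E
python3 t.py .06 .0 .06; python3 e.py
```

```text
pos [ 0.59475062 -0.21033852  0.06085774] board [  60.6 -174.2] f [ 0.72642451 -0.64354344  0.47458915]
slide mm [  1.8 174.2   0.8]
turn [2.000e-03 1.000e-03 3.135e+00] q [ 0.38  0.4  -0.11  1.67  0.05  1.07  1.75]
side 420 [[21.3, -173.0], [60.6, 173.8], [98.7, 198.9]]
scene 743 [[30.4, -198.1], [67.2, -145.2], [95.7, -78.0]]
```

send_rows --motion '[{"claw":-1,"slide":[0,6,0],"delta_rot":[0,0,0]},{"claw":-1,"slide":[0,12,0],"delta_rot":[0,0,0]},{"claw":-1,"slide":[0,18,0],"delta_rot":[0,0,0]},{"claw":-1,"slide":[0,24,0],"delta_rot":[0,0,0]},{"claw":-1,"slide":[0,30,0],"delta_rot":[0,0,0]}]'

```text
time: 11.4
position: [0.5968, -0.1802, 0.0602]
tool_rot: [-0.129, -3.139, -0.0]
ft_force: [-0.1, -1.0, -0.1]
grip_width: 0.005
grip_force: 0.2
```

send_rows --motion '[{"claw":-1,"slide":[0,6,0],"delta_rot":[0,0,0]},{"claw":-1,"slide":[0,12,0],"delta_rot":[0,0,0]},{"claw":-1,"slide":[0,18,0],"delta_rot":[0,0,0]},{"claw":-1,"slide":[0,24,0],"delta_rot":[0,0,0]},{"claw":-1,"slide":[0,30,0],"delta_rot":[0,0,0]}]'

```text
time: 11.9
position: [0.5993, -0.1504, 0.0602]
tool_rot: [0.13, 3.139, -0.0]
ft_force: [-0.2, -0.2, -0.1]
grip_width: 0.003
grip_force: 0.2
```

```bash
python3 t.py .06 .0 .06; python3 - <<'E'
from deck import *
S=ctrl.get_image('side');C=ctrl.get_image('scene')
a=cv2.resize(S['color'][200:350,240:440],(400,300));b=cv2.resize(C['color'][150:300,220:420],(400,300))
cv2.imwrite('pics/s4.png',np.hstack([a,b]))
E
```

```text
pos [ 0.59927314 -0.15044986  0.06015954] board [  60.6 -114.2] f [-0.1842469  -0.19050408 -0.13591884]
slide mm [  1.4 114.2   0.2]
turn [0.    0.    3.135] q [ 0.31  0.38 -0.13  1.71  0.06  1.06  1.65]
```

View pics/s4.png

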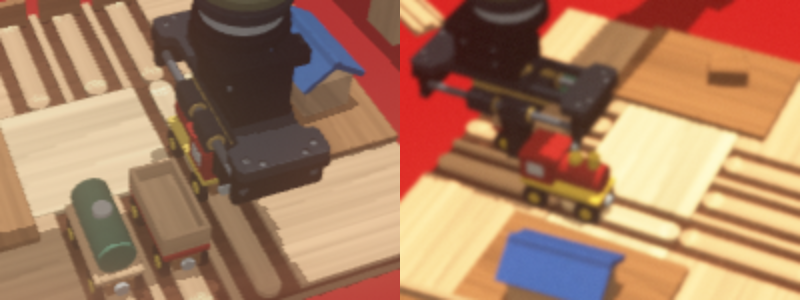

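The engine is upright and rolling ahead of the finger onto the deck, and the wagons are untouched (scene crop, engine at about (565,175)). I'll continue.

send_rows --motion '[{"claw":-1,"slide":[0,6,0],"delta_rot":[0,0,0]},{"claw":-1,"slide":[0,12,0],"delta_rot":[0,0,0]},{"claw":-1,"slide":[0,18,0],"delta_rot":[0,0,0]},{"claw":-1,"slide":[0,24,0],"delta_rot":[0,0,0]},{"claw":-1,"slide":[0,30,0],"delta_rot":[0,0,0]}]'

```text
time: 12.5
position: [0.6017, -0.1204, 0.0602]
tool_rot: [-0.129, -3.139, -0.0]
ft_force: [-0.2, -0.6, 0.6]
grip_width: 0.006
grip_force: 0.2
```

send_rows --motion '[{"claw":-1,"slide":[0,6,0],"delta_rot":[0,0,0]},{"claw":-1,"slide":[0,12,0],"delta_rot":[0,0,0]},{"claw":-1,"slide":[0,18,0],"delta_rot":[0,0,0]},{"claw":-1,"slide":[0,24,0],"delta_rot":[0,0,0]},{"claw":-1,"slide":[0,30,0],"delta_rot":[0,0,0]}]'

```text
time: 13.0
position: [0.6042, -0.0907, 0.0602]
tool_rot: [0.13, 3.139, -0.0]
ft_force: [-0.7, -0.1, 0.2]
grip_width: 0.004
grip_force: 0.2
```

send_rows --motion '[{"claw":-1,"slide":[0,6,0],"delta_rot":[0,0,0]},{"claw":-1,"slide":[0,12,0],"delta_rot":[0,0,0]},{"claw":-1,"slide":[0,18,0],"delta_rot":[0,0,0]},{"claw":-1,"slide":[0,24,0],"delta_rot":[0,0,0]},{"claw":-1,"slide":[0,30,0],"delta_rot":[0,0,0]}]'

```text
time: 13.5
position: [0.6067, -0.0608, 0.0602]
tool_rot: [0.13, 3.139, -0.0]
ft_force: [-0.6, -0.3, 0.4]
grip_width: 0.009
grip_force: 0.2
```

```bash
cat > e.py <<'E'
from deck import *
# red + yellow blobs of the engine, scene view, in board coords on z=.07 (yellow chimney/dome tops ~.089)
im=ctrl.get_image('scene'); h=cv2.cvtColor(im['color'],cv2.COLOR_BGR2HSV)
m=(((h[...,0]<8)|(h[...,0]>172)|((h[...,0]>22)&(h[...,0]<32)))&(h[...,1]>190)&(h[...,2]>90)).astype(np.uint8)
q=np.array([proj(im,[*(B0+ex*x+ey*y),z]) for x in (.035,.085) for y in (-.205,.2) for z in (.03,.09)],np.float32)
k=np.zeros_like(m); cv2.fillConvexPoly(k,cv2.convexHull(q).astype(int),1)
n,l,s,c=cv2.connectedComponentsWithStats(m&k)
for i in range(1,n):
    if s[i,4]>25:
        d=onz(im,*c[i],.065)[:2]-B0; print(s[i].tolist(),np.round([d@ex*1000,d@ey*1000]).tolist())
E
python3 t.py .06 .0 .06; python3 e.py
```

```text
pos [ 0.60672884 -0.06078658  0.06019132] board [ 61.2 -24.2] f [-0.57268275 -0.30433821  0.36677338]
slide mm [ 1.4 24.2  0.2]
turn [0.    0.    3.135] q [ 0.2   0.36 -0.17  1.73  0.07  1.06  1.49]
[233, 196, 32, 37, 507] [51.0, -202.0]
[320, 229, 26, 20, 246] [48.0, 3.0]
[355, 246, 9, 8, 34] [60.0, 63.0]
```

send_rows --motion '[{"claw":-1,"slide":[0,6,0],"delta_rot":[0,0,0]},{"claw":-1,"slide":[0,12,0],"delta_rot":[0,0,0]},{"claw":-1,"slide":[0,18,0],"delta_rot":[0,0,0]},{"claw":-1,"slide":[0,24,0],"delta_rot":[0,0,0]},{"claw":-1,"slide":[0,30,0],"delta_rot":[0,0,0]}]'

```text
time: 14.05
position: [0.6092, -0.0308, 0.0602]
tool_rot: [0.129, 3.139, -0.0]
ft_force: [0.2, -0.0, -0.5]
grip_width: 0.004
grip_force: 0.2
```

send_rows --motion '[{"claw":-1,"slide":[0,6,0],"delta_rot":[0,0,0]},{"claw":-1,"slide":[0,12,0],"delta_rot":[0,0,0]},{"claw":-1,"slide":[0,18,0],"delta_rot":[0,0,0]},{"claw":-1,"slide":[0,24,0],"delta_rot":[0,0,0]},{"claw":-1,"slide":[0,30,0],"delta_rot":[0,0,0]}]'

```text
time: 14.55
position: [0.6116, -0.001, 0.0602]
tool_rot: [0.13, 3.139, -0.0]
ft_force: [0.2, -0.3, 0.2]
grip_width: 0.006
grip_force: 0.2
```

send_rows --motion '[{"claw":-1,"slide":[0,6,0],"delta_rot":[0,0,0]},{"claw":-1,"slide":[0,12,0],"delta_rot":[0,0,0]},{"claw":-1,"slide":[0,18,0],"delta_rot":[0,0,0]},{"claw":-1,"slide":[0,23,0],"delta_rot":[0,0,0]},{"claw":-1,"slide":[0,28,0],"delta_rot":[0,0,0]}]'

```text
time: 15.05
position: [0.614, 0.0269, 0.0602]
tool_rot: [0.129, 3.139, -0.0]
ft_force: [-0.6, -0.3, -0.6]
grip_width: 0.001
grip_force: 0.2
```

send_rows --motion '[{"claw":-1,"slide":[0,4,0],"delta_rot":[0,0,0]},{"claw":-1,"slide":[0,7,0],"delta_rot":[0,0,0]},{"claw":-1,"slide":[0,9,0],"delta_rot":[0,0,0]},{"claw":-1,"slide":[0,10,0],"delta_rot":[0,0,0]}]'

```text
time: 15.45
position: [0.6148, 0.0365, 0.0602]
tool_rot: [0.13, 3.139, -0.0]
ft_force: [-0.3, -0.1, 0.5]
grip_width: 0.007
grip_force: 0.1
```

```bash
python3 t.py .06 .0 .06; python3 e.py
```

```text
pos [0.61480095 0.03651886 0.06018888] board [61.9 73.4] f [-0.34760598 -0.10093546  0.49620787]
slide mm [  1.4 -73.4   0.2]
turn [0.    0.    3.135] q [ 0.07  0.38 -0.21  1.71  0.09  1.06  1.32]
[233, 196, 32, 37, 505] [51.0, -202.0]
[368, 242, 26, 24, 285] [49.0, 105.0]
[395, 259, 17, 14, 88] [64.0, 156.0]
```

send_rows --motion '[{"claw":-1,"slide":[0,-3,0],"delta_rot":[0,0,0]},{"claw":-1,"slide":[0,-12,0],"delta_rot":[0,0,0]},{"claw":-1,"slide":[0,-30,0],"delta_rot":[0,0,0]},{"claw":-1,"slide":[0,-50,0],"delta_rot":[0,0,0]},{"claw":-1,"slide":[0,-60,-10],"delta_rot":[0,0,0]}]'

```text
time: 16.0
position: [0.6083, -0.027, 0.0691]
tool_rot: [-0.135, -3.136, 0.003]
ft_force: [-0.5, -0.4, -0.2]
grip_width: 0.006
grip_force: 0.0
```

send_rows --motion '[{"claw":-1,"slide":[0,-10,-40],"delta_rot":[0,0,0]},{"claw":-1,"slide":[0,-20,-90],"delta_rot":[0,0,0]},{"claw":-1,"slide":[30,-20,-130],"delta_rot":[0,0,0]},{"claw":-1,"slide":[70,-20,-150],"delta_rot":[0,0,0]},{"claw":-1,"slide":[100,-20,-160],"delta_rot":[0,0,0]}]'

```text
time: 16.5
position: [0.5082, -0.0351, 0.234]
tool_rot: [0.13, 3.134, -0.0]
ft_force: [-0.4, -0.2, 0.8]
grip_width: 0.009
grip_force: 0.0
```

```bash
python3 m.py; python3 e.py; python3 - <<'E'
from deck import *
import pickle
d=pickle.load(open('im0.pkl','rb'))
im=ctrl.get_image('side'); a=d['side']['color']; b=im['color']
# wagons unchanged: patch shift vs the first picture
for n,x in (('a',-.06),('b',0.)):
    u,v=proj(im,[*(B0+ex*x-ey*.12),.06]).astype(int); t=a[v-22:v+22,u-14:u+14]
    r=cv2.matchTemplate(b[v-32:v+32,u-24:u+24],t,cv2.TM_CCOEFF_NORMED); print(n,r.max(),np.array(cv2.minMaxLoc(r)[3])-10)
# engine chimney/dome (yellow) triangulated: height check
P={}
for n in ('side','scene'):
    im=ctrl.get_image(n); h=cv2.cvtColor(im['color'],cv2.COLOR_BGR2HSV); m=(((h[...,0]<8)|(h[...,0]>172))&(h[...,1]>150)&(h[...,2]>70)).astype(np.uint8)
    q=np.array([proj(im,[*(B0+ex*x+ey*y),z]) for x in (.035,.085) for y in (.06,.15) for z in (.06,.09)],np.float32)
    k=np.zeros_like(m); cv2.fillConvexPoly(k,cv2.convexHull(q).astype(int),1); _,l,s,c=cv2.connectedComponentsWithStats(m&k); i=1+s[1:,4].argmax(); P[n]=ray(im,*c[i]); print(n,s[i])
p,e=tri(P['side'],P['scene']); dd=p[:2]-B0; print('red',p,e,dd@ex,dd@ey)
E
```

```text
side [[60.3], [60.5], [60.3], [60.0], [60.5], [60.8]] road [[60.8], [61.8], [36.2, 64.0], [36.5]]
wrist [[], [], [], [], [], []] road [[], [], [36.5], []]
[ 0.5070308  -0.03512948  0.23369851] [0.23053107 0.42262559 0.44757261] [ 0.2066802   0.01633554 -0.19214247  1.76966658  0.0041864   1.35142083
  1.50158232]
[233, 196, 32, 37, 503] [50.0, -202.0]
[368, 242, 44, 29, 468] [54.0, 118.0]
a 0.846427 [0 0]
b 0.76891303 [0 0]
side [295 189  30  34 499]
scene [366 240  38  31 586]
red [0.61939537 0.07500405 0.07237105] 0.00036109994765259353 0.06358666740344422 0.11213622257007236
```

```bash
python3 -c "from bench import ctrl; print(ctrl.close_job())"
```

```text
the job is handed in; nothing more can be done
None
```

The job is handed in, and my last camera measurements showed the deck aligned with the engine's road (about 60 mm), the engine upright on the opposite road with its rear about 15 mm past the deck, the wagons unmoved and the gripper clear; no verdict was shown.

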